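# Purge an empty can and hold the lance at its headspace band

## Robot

A 6-joint arm with a two-finger parallel gripper is mounted at the origin on the work surface. World frame = base frame: x ahead of the robot, y to its left, z up, the work surface at z = 0. Lengths are in m, angles in rad, forces in N, time in s.
With the tool pointing down it reaches from about 0.3 to 0.85 m from the base axis. Payload 4.2 kg.
Tool frame: the origin (TCP) lies at the very end of the fingers, on their centre line; the grasp point (between the pads) lies 19 mm behind it; z points along the fingers, y is the line along which they close (so a half turn about z gives the same grasp; the last joint's range is limited). The gripper opens to 91 mm and grips with 3 to 60 N. Pads are 32 mm wide; open, the fingers measure 118 mm over their backs; the gripper's body (76 mm by 178 mm) begins 60 mm behind the grasp point.
Start: joints at [1.24, 0.32, 1.565, -0, 1.257, -0.02], TCP at [0.176, 0.547, 0.214] pointing down, gripper open.
Joint ranges: [-3.11, 3.11], [-0.84, 2.01], [0.21, 2.61], [-1.34, 4.49], [0.05, 2.63], [-2.56, 2.56]. Speed limits (rad/s): [2.57, 2.57, 3.14, 3.14, 3.14, 3.14].

## Interface

Orientations are given as a unit quaternion [w, x, y, z].
In Python, from workcell import manip, read_camera, get_calibration, order gives the robot as it stands.
- The arm moves only by the tool step_arm, never from a script. Its argument "steps" is a list of rows, each an object of numbers: "x", "y", "z": the shift along the tool's x, y, z as a fraction of full scale; "yaw": the turn about the tool's z as a fraction of full scale; "gripper": the gripper's target within -1 to 1 (fully open at 1, half-way at 0, shut at -1). A call has 1 to 20 rows; each row is the pose to reach, as a shift and turn from the pose commanded when the call began, along the tool's axes at that moment, turning the shorter way round; what a row does not reach only later rows make up. Full scale, the value 1, is 150 mm for a shift and 2 pi rad for a turn. A row lasts 1/12 s, in which the tool goes at most 41.7 mm and 7.16 degrees, less where a joint would pass 70% of its speed; a pose out of reach is approached as far as the arm can. A call with a number of a shift or a turn outside -1 to 1 is refused whole. A call with a gripper value outside its range is refused whole. The fingers move at their own pace and stop on an object; "grip_force" is the grip in N (left out, the last holds). Time passes only in rows, so rows that repeat a pose let the fingers close. It gives the time, the measured TCP pose, the force, the opening and the grip force at its end, in the units of the state.
- manip.observe(): the state, without advancing time (a new reading comes with each control period).
- read_camera(name): name is "side" or "top" or "wrist"; returns the picture (480x640x3 uint8, red, green, blue); there is no depth.
- get_calibration(name): a dict with "vfov" (degrees; the focal length in pixels is half the picture's height over the tangent of half this angle, whatever the lens; pixels are square), "cx", "cy" (the principal point, pixels), "k1" (the pictures are not rectified: a ray, as slopes to the right and down, at radius r is drawn at 1 + k1 r^2 times it, then the intrinsics apply), "cam_to_world" (4x4, takes a point from camera to world coordinates). Camera axes: x right, y up, looking along -z (the intrinsics and any distortion apply to the point x, -y, -z); pixel columns grow to the right and rows downward; lengths in m; the calibration is good to about 2 mm. A picture is of the moment at which its call begins: read the wrist's pose just before it. get_calibration takes no time and is no camera call; for the wrist camera it gives the pose at the moment of the call.
- order.sign_off(): hands the job in; it is judged then, once.
The state is a dict: "t": time; "joint_positions": joint angles; "joint_vel": joint speeds; "joint_efforts": joint torques, N m; "position": TCP position; "orientation": TCP orientation; "force": force on the tool from outside, world axes, zero at the start; "moment": the same for the moment, N m; "finger_gap": finger opening in m; "gripper_force": force on a finger pad.
Only numpy, scipy, OpenCV 4.12 (cv2) and the standard library are available. Lean on these libraries where they do the work, as an engineer would, in place of code of your own. Each camera call takes 0.05 s, during which the arm holds its last target. There are 200 camera calls.

## Task

Purge the empty can on the stand: with the lance still fully down, press the green, then the yellow, then the blue key on the control box, one at a time, each fully down and let up again before the next, and leave the red stop key alone. Then take the lance by its black grip and draw it straight up through the white guide bush, without forcing it sideways or letting its tip leave the can, until the whole blue band stands just clear above the bush (no more than 15 mm of bare steel between them), and finish still holding it there, upright and motionless. Leave the can standing in its place and do not disturb the lids, cans, spray bottle, wrench and brush around it.

Things in the scene. Friction and masses are not known exactly. Their poses are not given: they have to be found in the camera images.
- filler: Bench purge stand, fixed to the table: steel base 230 x 220 x 24 mm, two 18 mm posts at its far side (its +x) and an aluminium head at 158 to 194 mm height, of which a 70 x 70 mm nose carries the bore. Origin on the table exactly under the bore's axis; z up, x from the nose towards the posts. Nothing of the stand is higher than 202 mm.
- bush_top (a point): Centre of the top of the white guide bush (34 mm wide, standing 6 mm proud of the head), 200 mm above the table. The vertical bore through bush and head is 42 mm long and 15.2 mm wide, for the 14 mm lance (0.6 mm of play all round).
- lance_grip (a point): Centre of the black round pull grip of the lance: 27 mm in diameter, 44 mm high, upright; 44 mm above the collar's underside, so 244 mm above the table at the start. The lance is a loose stainless tube, 14 mm in diameter, about 0.25 to 0.4 kg, standing in the bore with its collar (25 mm wide, 6 mm high) resting on the bush; it falls back if let go. Under the grip is 16 mm of bare tube above the collar.
- lance_collar (a point): Point on the lance's axis at the underside of its collar: on the bush at the start. The lance's own z points up along its axis.
- lance_band (a point): Lower edge of the painted blue band (10 mm high) on the lance, on its axis, 62 mm below the collar's underside: hidden in the can at the start, it comes out above the bush once the lance is raised 62 mm.
- lance_tip (a point): Lower end of the lance, on its axis, 161 mm below the collar's underside; at the start 39 mm above the table, inside the can.
- can_rim (a point): Centre of the open mouth of the empty can under the head: aluminium with a pale blue sleeve, 66 mm in diameter, 115 mm tall, mouth 51 mm wide inside, rim 143 mm above the table; loose, between three short pins of the stand. The tip reaches the rim's height when the lance is raised 104 mm.
- panel: Control box, fixed: grey, 95 x 220 mm, 60 mm high with a black top, four round keys in a row along its y, 48 mm apart, from its +y end: green, yellow, blue, red. Origin under its centre; z up.
- key_green_top (a point): Centre of the top face of the green key (power on): 28 mm round cap in a dark 44 mm bezel, cap top about 83 mm above the table, 10 mm above its bezel; pressed straight down.
- key_green (a joint): How far the green key is pressed: 0 up, 0.006 m fully down; a spring returns it; it starts to move at about 1.5 N and takes 5 N to go fully down.
- key_yellow_top (a point): Centre of the top face of the yellow key (opens the gas supply): 28 mm round cap in a dark 44 mm bezel, cap top about 83 mm above the table, 10 mm above its bezel; pressed straight down.
- key_yellow (a joint): How far the yellow key is pressed: 0 up, 0.006 m fully down; a spring returns it; it starts to move at about 1.5 N and takes 5 N to go fully down.
- key_blue_top (a point): Centre of the top face of the blue key (starts the purge): 28 mm round cap in a dark 44 mm bezel, cap top about 83 mm above the table, 10 mm above its bezel; pressed straight down.
- key_blue (a joint): How far the blue key is pressed: 0 up, 0.006 m fully down; a spring returns it; it starts to move at about 1.5 N and takes 5 N to go fully down.
- key_red_top (a point): Centre of the top face of the red key (stop, not to be touched): 28 mm round cap in a dark 44 mm bezel, cap top about 83 mm above the table, 10 mm above its bezel; pressed straight down.
- key_red (a joint): How far the red key is pressed: 0 up, 0.006 m fully down; a spring returns it; it starts to move at about 1.5 N and takes 5 N to go fully down.
- full_can1_mid (a point): Middle of a full sealed can, 66 mm in diameter, 122 mm tall, standing beyond the stand and box; leave alone.
- full_can2_mid (a point): Middle of a full sealed can, 66 mm in diameter, 122 mm tall, standing beyond the stand and box; leave alone.
- full_can3_mid (a point): Middle of a full sealed can, 66 mm in diameter, 122 mm tall, standing beyond the stand and box; leave alone.
- lids_center (a point): Middle of a stack of can lids, 54 mm in diameter, 24 mm high, on a front corner of the stand's base; leave alone.
- spray_mid (a point): Middle of a spray bottle with an orange head, 88 mm in diameter, 234 mm tall, at the left side; leave alone.
- wrench_mid (a point): Middle of a steel wrench, 200 mm long, lying at the left side, beyond the spray bottle; leave alone.
- brush_mid (a point): Middle of a cleaning brush, 210 mm long, lying at the right side; leave alone.
There are look-alikes about, which are no part of the job. Leave any brown or purple look-alike of the part that bears can_rim alone.

How it is judged:
On the way, in this order (a step that is already met when the one before it is completed fails the run):
1. the green key pressed fully down, alone, with the lance still down (value of joint key_green above 0.0045 m and value of joint each of key_yellow, key_blue, key_red below 0.002 m and z of lance_band in the frame of bush_top below -0.055 m), for 0.05 s.
2. the green key let up again (value of joint key_green below 0.0015 m and z of lance_band in the frame of bush_top below -0.055 m), for 0.05 s.
3. the yellow key pressed fully down, alone, with the lance still down (value of joint key_yellow above 0.0045 m and value of joint each of key_green, key_blue, key_red below 0.002 m and z of lance_band in the frame of bush_top below -0.055 m), for 0.05 s.
4. the yellow key let up again (value of joint key_yellow below 0.0015 m and z of lance_band in the frame of bush_top below -0.055 m), for 0.05 s.
5. the blue key pressed fully down, alone, with the lance still down (value of joint key_blue above 0.0045 m and value of joint each of key_green, key_yellow, key_red below 0.002 m and z of lance_band in the frame of bush_top below -0.055 m), for 0.05 s.
6. the blue key let up again (value of joint key_blue below 0.0015 m and z of lance_band in the frame of bush_top below -0.055 m), for 0.05 s.
7. the lance drawn up by its grip until the blue band is just clear of the bush (z of lance_band in the frame of bush_top between 0 and 0.015 m and angle between lance_grip's own z axis and vertical below 0.06 rad and contact force between the fingers and lance above 2 N), for 0.2 s.
At the end, for the whole second after the job is handed in: The lance is held by the fingers, still and within 0.06 rad of upright, in the bore's axis, the lower edge of its blue band 0 to 15 mm above the top of the bush, its tip still inside the can, pressing less than 12 N against the stand; the can stands in its place and all keys are up (all of step 7 and horizontal distance between lance_band and bush_top below 0.004 m and linear speed of lance below 0.01 m/s and contact force between lance and filler below 12 N and contact force between lance and can below 1 N and z of lance_tip in the frame of can_rim below -0.003 m and angle between can_rim's own z axis and vertical below 0.08 rad and distance of can_rim from where it was at the start of the episode below 0.012 m and value of joint each of key_green, key_yellow, key_blue, key_red below 0.0015 m); the arm keeps its last pose, push and grip.
It fails at once if the red stop key is pressed (value of joint key_red above 0.002 m).
It fails at once if two keys are pressed at once (value of joint each of key_green, key_yellow above 0.002 m or value of joint each of key_green, key_blue above 0.002 m or value of joint each of key_yellow, key_blue above 0.002 m).
It fails at once if the lance is forced sideways in its bore (more than 30 N against the stand) (contact force between lance and filler above 30 N).
It fails at once if the lance's tip leaves the can (z of lance_tip in the frame of can_rim above -0.001 m).
It fails at once if the can is knocked from its place (15 mm) or a bystander is disturbed (moved more than 20 mm) (distance of can_rim from where it was at the start of the episode above 0.015 m or angle between can_rim's own z axis and vertical above 0.12 rad or distance of any of full_can1_mid, full_can2_mid, full_can3_mid, lids_center, spray_mid, wrench_mid, brush_mid from where it was at the start of the episode above 0.02 m).
It also fails if it takes over 64 s, if anything falls off the work surface, if the arm or the gripper's body presses on something with over 40 N, if the wrist force passes 120 N, or if a joint passes its speed limit or range.

## Working session

There is one attempt and no reset: what is moved stays moved. The work goes in short steps, Python scripts to look and compute and a tool call to move; the robot and the scene stay as the last step left them, time stands still between calls to the robot, and variables do not carry over. Pictures are saved under pics/ and viewed, at most 10 in all, crops included, and the job is handed in when it is done.

Besides the shell and the picture viewer there is one more tool, called after ">>>" as name(argument=value, ...) on one line, values as JSON. step_arm: Moves the arm, as the interface text tells. Shift numbers are shares of 150 mm and turn numbers shares of 2 pi rad, none past 1 either way. Its arguments: {"type":"object","properties":{"steps":{"type":"array"},"grip_force":{"type":"number"}},"required":["steps"]}

```bash
mkdir -p pics; cat > h.py <<'E'
import numpy as np, cv2
from workcell import manip, read_camera, get_calibration, order
def ray(c,u,v):
    f=240/np.tan(np.radians(c["vfov"])/2)
    d=np.array([(u-c["cx"])/f,(v-c["cy"])/f]); p=d.copy()
    for _ in range(30): p=d/(1+c["k1"]*(p@p))
    M=np.array(c["cam_to_world"]); r=M[:3,:3]@np.array([p[0],-p[1],-1]); return M[:3,3],r/np.linalg.norm(r)
def plane(c,u,v,z):
    o,r=ray(c,u,v); return o+r*(z-o[2])/r[2]
def tri(rs):
    A=np.zeros((3,3));b=np.zeros(3)
    for o,r in rs:
        P=np.eye(3)-np.outer(r,r);A+=P;b+=P@o
    x=np.linalg.solve(A,b); return x,[np.linalg.norm((np.eye(3)-np.outer(r,r))@(x-o)) for o,r in rs]
def proj(c,X):
    M=np.array(c["cam_to_world"]); p=M[:3,:3].T@(np.array(X)-M[:3,3]); s=np.array([p[0],-p[1]])/-p[2]
    f=240/np.tan(np.radians(c["vfov"])/2); s=s*(1+c["k1"]*(s@s)); return s*f+[c["cx"],c["cy"]]
def save(n,im): cv2.imwrite("pics/"+n+".png",im[:,:,::-1])
E
python3 - <<'E'
from h import *
for n in ("top","side","wrist"):
    c=get_calibration(n); im=read_camera(n); save(n+"0",im); np.save(n+"0.npy",im); print(n,c["vfov"],c["k1"],c["cx"],c["cy"],np.round(c["cam_to_world"],3).tolist())
s=manip.observe(); print(s)
E
```

```text
top 52.80466842609666 -0.08971748781330677 314.112305113864 234.2167092755512 [[0.018, 0.994, -0.108, 0.362], [-1.0, 0.019, 0.002, 0.024], [0.004, 0.108, 0.994, 1.581], [0.0, 0.0, 0.0, 1.0]]
side 53.5733662979258 -0.06707773286982306 316.4511222518573 245.34002135282034 [[-0.971, 0.176, -0.161, 0.322], [-0.238, -0.672, 0.702, 0.948], [0.015, 0.72, 0.694, 1.095], [0.0, 0.0, 0.0, 1.0]]
wrist 60.32544374940309 0.010238081009797948 318.3162917196118 237.6855901979348 [[0.306, -0.925, -0.225, 0.113], [0.952, 0.297, 0.074, 0.568], [-0.002, -0.237, 0.972, 0.384], [0.0, 0.0, 0.0, 1.0]]
{'t': 0.15, 'joint_positions': array([ 1.23999629e+00,  3.20148525e-01,  1.56535744e+00, -1.00229325e-05,
        1.25737500e+00, -1.99823902e-02]), 'joint_vel': array([-0.00071746, -0.00240247, -0.00466472, -0.00061936,  0.00036615,
        0.00039002]), 'joint_efforts': array([ 5.39635766e-04, -4.12774551e+01, -2.32155383e+01,  7.26834219e-02,
        4.35087935e-02, -9.18456590e-05]), 'position': array([0.17573396, 0.54711536, 0.21332747]), 'orientation': array([-1.07708276e-04,  1.54782448e-01,  9.87948369e-01, -6.35108314e-04]), 'force': array([0.52406049, 0.0131984 , 0.94076967]), 'moment': array([-0.01825043,  0.0188822 , -0.03253342]), 'gripper_force': 0.0, 'finger_gap': 0.09132163332109958}
```

View pics/top0.png

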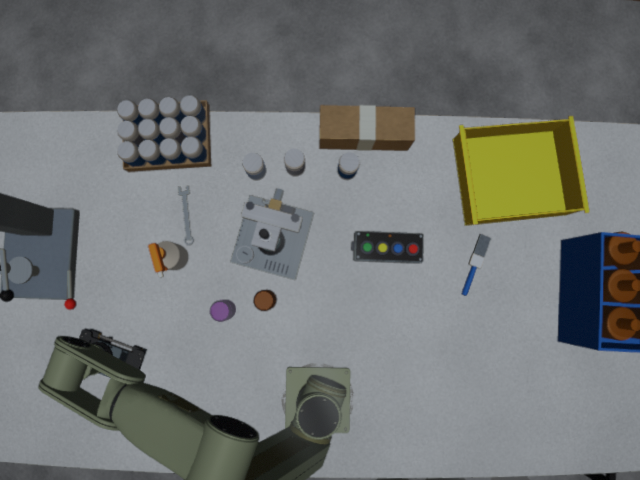

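View pics/side0.png

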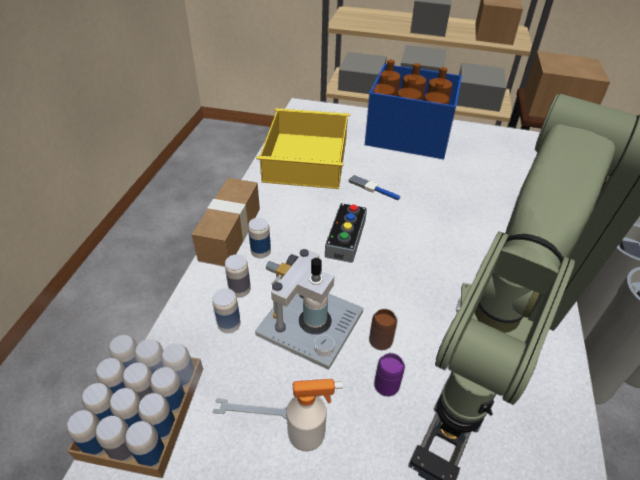

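The top view shows the stand around (270,238), with the lance grip at about (266,233). The keys, green to red, are at (367,247), (382,247), (398,248) and (413,248).

Look-alikes (top view pixels):
- **Cans:** brown (264,300) and purple (220,310) are decoys. The full cans are at (253,165), (294,160) and (348,165).
- **Grip:** black parts at the left fixture (5,295) could be mistaken for it.
- **Choice:** the can under the stand's head and the grip at (266,233) in top, (316,265) in side.

Next I measure from both views and check close crops.

```bash
python3 - <<'E'
from h import *
T=np.load("top0.npy");S=np.load("side0.npy");ct=get_calibration("top");cs=get_calibration("side")
roi={"t":(355,235,425,262),"s":(325,200,370,262)}
def cen(I,r,lo,hi):
    x0,y0,x1,y1=r; h=cv2.cvtColor(I[y0:y1,x0:x1],cv2.COLOR_RGB2HSV)
    h[...,0]=(h[...,0].astype(int)+10)%180
    m=cv2.inRange(h,(lo+10,110,60),(hi+10,255,255)); n,_,st,ce=cv2.connectedComponentsWithStats(m)
    k=1+np.argmax(st[1:,4]); return ce[k]+[x0,y0],st[k,4]
for n,lo,hi in (("red",-8,8),("yellow",20,35),("green",45,85),("blue",100,130)):
    a,na=cen(T,roi["t"],lo,hi);b,nb=cen(S,roi["s"],lo,hi)
    print(n,a.round(1),na,b.round(1),nb,[np.round(q,4) for q in tri([ray(ct,*a),ray(cs,*b)])],plane(ct,*a,.083).round(4),plane(cs,*b,.083).round(4))
a=cv2.resize(T[180:290,215:325],(400,400),interpolation=cv2.INTER_CUBIC);b=cv2.resize(S[240:350,255:365],(400,400),interpolation=cv2.INTER_CUBIC)
save("crop1",np.hstack([a,b]))
E
```

```text
red [412.7 248.4] 75 [353.  207.6] 48 [array([ 0.4844, -0.2892,  0.0776]), array([0.0013, 0.0013])] [ 0.4852 -0.288   0.083 ] [ 0.4823 -0.2826  0.083 ]
yellow [382.1 247.2] 67 [347.  225.4] 63 [array([ 0.4864, -0.1923,  0.0804]), array([0.0012, 0.0012])] [ 0.4874 -0.1919  0.083 ] [ 0.4847 -0.1895  0.083 ]
green [367.  246.6] 62 [343.8 235.1] 57 [array([ 0.4872, -0.1452,  0.0796]), array([0.0013, 0.0013])] [ 0.4883 -0.1447  0.083 ] [ 0.4854 -0.1415  0.083 ]
blue [397.5 247.9] 76 [350.1 216.2] 57 [array([ 0.4852, -0.241 ,  0.0791]), array([0.0011, 0.0011])] [ 0.486  -0.2402  0.083 ] [ 0.4835 -0.2364  0.083 ]
```

View pics/crop1.png

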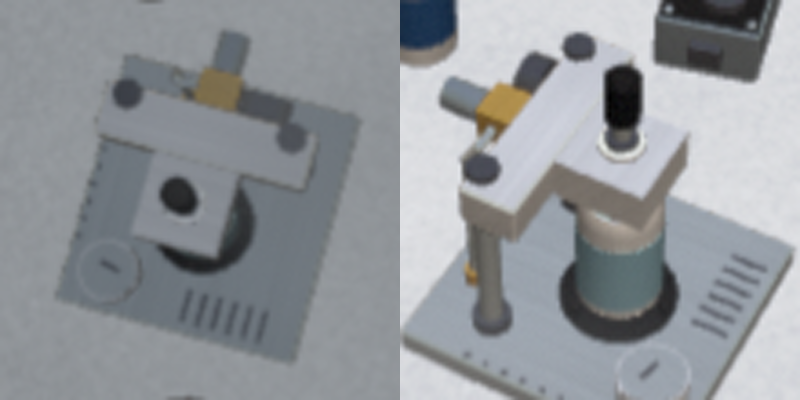

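Keys agree in both views: heights 78–80 mm against 83 mm, spacing 48 mm. The crop confirms the black grip standing in the white bush, with the pale-blue can under the head. I'll lift and square the tool to world axes, and measure the grip as well.

>>> step_arm(steps=[{"z": -0.25,"gripper": -1},{"z": -0.5,"yaw": -0.0165,"gripper": -1},{"z": -0.8,"yaw": -0.033,"gripper": -1},{"z": -0.8,"yaw": -0.0495,"gripper": -1},{"z": -0.8,"yaw": -0.0495,"gripper": -1},{"z": -0.8,"yaw": -0.0495,"gripper": -1},{"z": -0.8,"yaw": -0.0495,"gripper": -1}], grip_force=10)

```text
invalid input
```

```bash
python3 - <<'E'
from h import *
T=np.load("top0.npy");S=np.load("side0.npy");ct=get_calibration("top");cs=get_calibration("side")
def blk(I,x0,y0,x1,y1,th):
    m=(I[y0:y1,x0:x1].max(2)<th).astype(np.uint8); n,_,st,ce=cv2.connectedComponentsWithStats(m); k=1+np.argmax(st[1:,4]); return ce[k]+[x0,y0],st[k]
for th in (45,60):
    a,sa=blk(T,256,224,274,242,th);b,sb=blk(S,308,255,325,277,th)
    print(a,sa,b,sb,tri([ray(ct,*a),ray(cs,*b)]),plane(ct,*a,.25),plane(cs,*b,.244))
s=manip.observe();print(s["position"],s["orientation"])
E
```

```text
[263.58823529 234.58823529] [ 4  7  8  7 34] [315.85714286 266.48120301] [  4   4   9  16 133] (array([0.50320884, 0.16159413, 0.24446858]), [np.float64(0.00030260516780102677), np.float64(0.00030260516780090404)]) [0.50232284 0.16098815 0.25      ] [0.5036151  0.16116004 0.244     ]
[263.75757576 233.68181818] [ 3  5 10 10 66] [315.84507042 266.64084507] [  4   3   9  18 142] (array([0.50460551, 0.16116082, 0.24342945]), [np.float64(0.0009573348814007898), np.float64(0.0009573348814008775)]) [0.50485783 0.16059322 0.25      ] [0.50351438 0.16169379 0.244     ]
[0.17573396 0.54711536 0.21332747] [-1.07708276e-04  1.54782448e-01  9.87948369e-01 -6.35108314e-04]
```

Grip is at about (0.504, 0.161, 0.244), and the height matches the text. The move was refused, so I'll retry with every field filled in.

>>> step_arm(steps=[{"x": 0,"y": 0,"z": -0.25,"yaw": 0,"gripper": -1},{"x": 0,"y": 0,"z": -0.5,"yaw": -0.0165,"gripper": -1},{"x": 0,"y": 0,"z": -0.8,"yaw": -0.033,"gripper": -1},{"x": 0,"y": 0,"z": -0.8,"yaw": -0.0495,"gripper": -1},{"x": 0,"y": 0,"z": -0.8,"yaw": -0.0495,"gripper": -1},{"x": 0,"y": 0,"z": -0.8,"yaw": -0.0495,"gripper": -1}], grip_force=10)

```text
t: 0.65
position: [0.1757, 0.5471, 0.3333]
orientation: [-0.0, 0.001, 1.0, -0.0]
force: [0.3, -0.8, -0.3]
finger_gap: 0.0543
gripper_force: 0.0
```

>>> step_arm(steps=[{"x": -0.1,"y": -0.25,"z": 0,"yaw": 0,"gripper": -1},{"x": -0.2,"y": -0.5,"z": 0,"yaw": 0,"gripper": -1},{"x": -0.3,"y": -0.75,"z": 0,"yaw": 0,"gripper": -1},{"x": -0.4,"y": -1,"z": 0,"yaw": 0,"gripper": -1}])

```text
t: 0.98
position: [0.2355, 0.395, 0.3312]
orientation: [-0.001, 0.001, 1.0, -0.002]
force: [0.1, 0.4, 0.1]
finger_gap: 0.0274
gripper_force: 0.0
```

>>> step_arm(steps=[{"x": -0.1,"y": -0.25,"z": 0,"yaw": 0,"gripper": -1},{"x": -0.2,"y": -0.5,"z": 0,"yaw": 0,"gripper": -1},{"x": -0.3,"y": -0.75,"z": 0,"yaw": 0,"gripper": -1},{"x": -0.4,"y": -1,"z": 0,"yaw": 0,"gripper": -1}])

```text
t: 1.32
position: [0.2952, 0.245, 0.3318]
orientation: [-0.002, 0.001, 1.0, -0.001]
force: [0.7, -0.3, -0.6]
finger_gap: 0.0015
gripper_force: 0.0
```

>>> step_arm(steps=[{"x": -0.1,"y": -0.25,"z": 0,"yaw": 0,"gripper": -1},{"x": -0.2,"y": -0.5,"z": 0,"yaw": 0,"gripper": -1},{"x": -0.3,"y": -0.75,"z": 0,"yaw": 0,"gripper": -1},{"x": -0.4,"y": -1,"z": 0,"yaw": 0,"gripper": -1}])

```text
t: 1.65
position: [0.355, 0.0954, 0.332]
orientation: [-0.002, 0.001, 1.0, -0.0]
force: [0.2, -0.2, -0.3]
finger_gap: 0.0003
gripper_force: 0.0
```

>>> step_arm(steps=[{"x": -0.1,"y": -0.25,"z": 0,"yaw": 0,"gripper": -1},{"x": -0.2,"y": -0.5,"z": 0,"yaw": 0,"gripper": -1},{"x": -0.3,"y": -0.75,"z": 0,"yaw": 0,"gripper": -1},{"x": -0.4,"y": -1,"z": 0,"yaw": 0,"gripper": -1},{"x": -0.4,"y": -1,"z": 0,"yaw": 0,"gripper": -1}])

```text
t: 2.07
position: [0.4169, -0.0583, 0.3311]
orientation: [-0.002, 0.005, 1.0, -0.001]
force: [1.2, 0.5, 0.4]
finger_gap: 0.0005
gripper_force: 0.0
```

>>> step_arm(steps=[{"x": -0.15,"y": -0.2,"z": 0.1,"yaw": 0,"gripper": -1},{"x": -0.3,"y": -0.4,"z": 0.25,"yaw": 0,"gripper": -1},{"x": -0.467,"y": -0.575,"z": 0.5,"yaw": 0,"gripper": -1},{"x": -0.467,"y": -0.575,"z": 0.7,"yaw": 0,"gripper": -1},{"x": -0.467,"y": -0.575,"z": 0.7,"yaw": 0,"gripper": -1},{"x": -0.467,"y": -0.575,"z": 0.7,"yaw": 0,"gripper": -1}])

```text
t: 2.57
position: [0.4839, -0.1378, 0.2257]
orientation: [-0.004, 0.001, 1.0, 0.002]
force: [0.4, 0.0, 0.9]
finger_gap: 0.0004
gripper_force: 0.0
```

```bash
python3 - <<'E'
from h import *
c=get_calibration("wrist");im=read_camera("wrist");save("w1",im)
h=cv2.cvtColor(im,cv2.COLOR_RGB2HSV)
for n,lo,hi in (("yellow",20,35),("green",45,85),("blue",100,130)):
    m=cv2.inRange(h,(lo,110,60),(hi,255,255));k,_,st,ce=cv2.connectedComponentsWithStats(m)
    for j in range(1,k):
        if st[j,4]>300: print(n,st[j],ce[j].round(1),plane(c,*ce[j],.083).round(4))
print(proj(c,[.487,-.1445,.083]),manip.observe()["position"],np.round(c["cam_to_world"],3).tolist())
E
```

```text
yellow [ 229  210   37   36 1011] [247.  227.3] [ 0.4842 -0.1925  0.083 ]
green [291 212  35  35 942] [307.9 228.6] [ 0.4854 -0.1453  0.083 ]
blue [ 167  209   38   36 1054] [185.8 226.1] [ 0.4832 -0.2399  0.083 ]
[308.92020466 230.62722151] [ 0.4852312  -0.13795124  0.22825296] [[0.002, -0.974, -0.228, 0.419], [1.0, 0.003, -0.002, -0.138], [0.002, -0.228, 0.974, 0.397], [0.0, 0.0, 0.0, 1.0]]
```

View pics/w1.png

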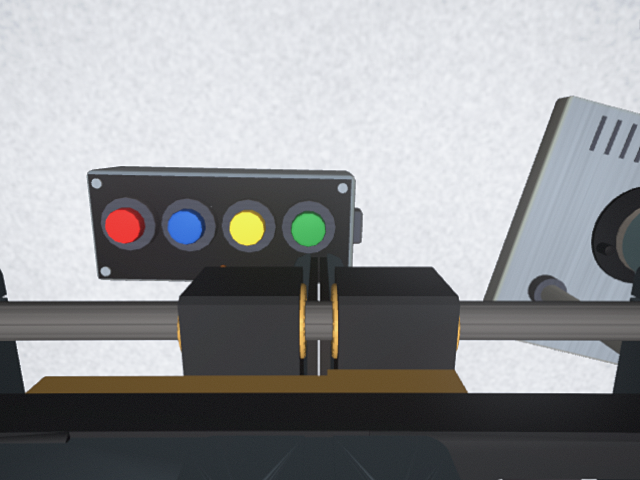

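The wrist view shows the keys at green (308,229), yellow (247,227), blue (186,226) and red (123,226). All agree with the earlier fix within 2 mm. I'll settle, then descend over green.

>>> step_arm(steps=[{"x": 0,"y": 0,"z": 0.3,"yaw": 0,"gripper": -1},{"x": 0,"y": 0,"z": 0.6,"yaw": 0,"gripper": -1},{"x": 0,"y": 0,"z": 0.8,"yaw": 0,"gripper": -1},{"x": 0,"y": 0,"z": 0.8,"yaw": 0,"gripper": -1},{"x": 0,"y": 0,"z": 0.8,"yaw": 0,"gripper": -1},{"x": 0,"y": 0,"z": 0.8,"yaw": 0,"gripper": -1}])

```text
t: 3.12
position: [0.4883, -0.1389, 0.1122]
orientation: [0.003, -0.0, 1.0, -0.001]
force: [0.1, 0.2, 0.8]
finger_gap: 0.0003
gripper_force: 0.0
```

>>> step_arm(steps=[{"x": 0,"y": -0.04,"z": 0,"yaw": 0,"gripper": -1},{"x": 0,"y": -0.04,"z": 0.08,"yaw": 0,"gripper": -1},{"x": 0,"y": -0.04,"z": 0.16,"yaw": 0,"gripper": -1},{"x": 0,"y": -0.04,"z": 0.16,"yaw": 0,"gripper": -1},{"x": 0,"y": -0.04,"z": 0.16,"yaw": 0,"gripper": -1}])

```text
t: 3.53
position: [0.4869, -0.1452, 0.0865]
orientation: [0.001, -0.0, 1.0, -0.0]
force: [-0.4, -0.1, -0.7]
finger_gap: 0.0007
gripper_force: 0.0
```

>>> step_arm(steps=[{"x": 0,"y": 0,"z": 0.03,"yaw": 0,"gripper": -1},{"x": 0,"y": 0,"z": 0.05,"yaw": 0,"gripper": -1},{"x": 0,"y": 0,"z": 0.065,"yaw": 0,"gripper": -1},{"x": 0,"y": 0,"z": 0.065,"yaw": 0,"gripper": -1},{"x": 0,"y": 0,"z": 0.065,"yaw": 0,"gripper": -1}])

```text
t: 3.95
position: [0.4878, -0.1455, 0.0772]
orientation: [0.002, -0.0, 1.0, -0.001]
force: [-0.2, -0.2, 9.4]
finger_gap: 0.0003
gripper_force: 5.1
```

Force of 9.4 N, so green is fully down. Release it, move to yellow and press to the same depth.

>>> step_arm(steps=[{"x": 0,"y": 0,"z": -0.08,"yaw": 0,"gripper": -1},{"x": 0,"y": 0,"z": -0.16,"yaw": 0,"gripper": -1},{"x": 0,"y": 0,"z": -0.16,"yaw": 0,"gripper": -1},{"x": 0.007,"y": -0.15,"z": -0.16,"yaw": 0,"gripper": -1},{"x": 0.007,"y": -0.315,"z": -0.16,"yaw": 0,"gripper": -1},{"x": 0.007,"y": -0.315,"z": -0.16,"yaw": 0,"gripper": -1},{"x": 0.007,"y": -0.315,"z": -0.16,"yaw": 0,"gripper": -1}])

```text
t: 4.53
position: [0.4846, -0.1925, 0.0985]
orientation: [-0.0, 0.001, 1.0, 0.0]
force: [-0.1, 0.2, -0.1]
finger_gap: 0.0007
gripper_force: 0.0
```

>>> step_arm(steps=[{"x": 0,"y": 0,"z": 0.06,"yaw": 0,"gripper": -1},{"x": 0,"y": 0,"z": 0.12,"yaw": 0,"gripper": -1},{"x": 0,"y": 0,"z": 0.145,"yaw": 0,"gripper": -1},{"x": 0,"y": 0,"z": 0.16,"yaw": 0,"gripper": -1},{"x": 0,"y": 0,"z": 0.16,"yaw": 0,"gripper": -1},{"x": 0,"y": 0,"z": 0.16,"yaw": 0,"gripper": -1}])

```text
t: 5.03
position: [0.485, -0.1914, 0.077]
orientation: [0.0, -0.001, 1.0, -0.0]
force: [-4.6, 1.5, 17.9]
finger_gap: 0.0
gripper_force: 9.3
```

Yellow is fully down at 17.9 N. Next is blue, slightly gentler.

>>> step_arm(steps=[{"x": 0,"y": 0,"z": -0.08,"yaw": 0,"gripper": -1},{"x": 0,"y": 0,"z": -0.16,"yaw": 0,"gripper": -1},{"x": 0,"y": 0,"z": -0.16,"yaw": 0,"gripper": -1},{"x": 0.005,"y": -0.15,"z": -0.16,"yaw": 0,"gripper": -1},{"x": 0.005,"y": -0.315,"z": -0.16,"yaw": 0,"gripper": -1},{"x": 0.005,"y": -0.315,"z": -0.16,"yaw": 0,"gripper": -1},{"x": 0.005,"y": -0.315,"z": -0.16,"yaw": 0,"gripper": -1}])

```text
t: 5.62
position: [0.4837, -0.2391, 0.0979]
orientation: [-0.001, 0.001, 1.0, 0.001]
force: [-0.1, 0.9, -0.2]
finger_gap: 0.0009
gripper_force: 0.0
```

>>> step_arm(steps=[{"x": 0,"y": 0,"z": 0.06,"yaw": 0,"gripper": -1},{"x": 0,"y": 0,"z": 0.12,"yaw": 0,"gripper": -1},{"x": 0,"y": 0,"z": 0.145,"yaw": 0,"gripper": -1},{"x": 0,"y": 0,"z": 0.155,"yaw": 0,"gripper": -1},{"x": 0,"y": 0,"z": 0.155,"yaw": 0,"gripper": -1},{"x": 0,"y": 0,"z": 0.155,"yaw": 0,"gripper": -1}])

```text
t: 6.12
position: [0.4842, -0.2383, 0.0771]
orientation: [0.0, -0.001, 1.0, 0.0]
force: [-3.7, 1.3, 14.2]
finger_gap: 0.001
gripper_force: 6.9
```

>>> step_arm(steps=[{"x": 0,"y": 0,"z": -0.08,"yaw": 0,"gripper": -1},{"x": 0,"y": 0,"z": -0.16,"yaw": 0,"gripper": -1},{"x": 0,"y": 0,"z": -0.4,"yaw": 0,"gripper": -1},{"x": 0,"y": 0,"z": -0.65,"yaw": 0,"gripper": -1},{"x": 0,"y": 0,"z": -0.9,"yaw": 0,"gripper": -1},{"x": 0,"y": 0,"z": -1,"yaw": 0,"gripper": -1}])

```text
t: 6.62
position: [0.4859, -0.2393, 0.2301]
orientation: [0.003, -0.001, 1.0, -0.001]
force: [1.3, -0.5, -0.0]
finger_gap: 0.0005
gripper_force: 0.0
```

>>> step_arm(steps=[{"x": -0.05,"y": 0.1,"z": -0.2,"yaw": 0,"gripper": 1},{"x": -0.1,"y": 0.2,"z": -0.4,"yaw": 0,"gripper": 1},{"x": -0.15,"y": 0.35,"z": -0.6,"yaw": 0,"gripper": 1},{"x": -0.2,"y": 0.5,"z": -0.8,"yaw": 0,"gripper": 1},{"x": -0.25,"y": 0.65,"z": -0.95,"yaw": 0,"gripper": 1},{"x": -0.3,"y": 0.85,"z": -0.95,"yaw": 0,"gripper": 1},{"x": -0.3,"y": 1,"z": -0.95,"yaw": 0,"gripper": 1}])

```text
t: 7.2
position: [0.5306, -0.0867, 0.3687]
orientation: [0.001, -0.001, 1.0, 0.0]
force: [-0.5, -0.4, -1.2]
finger_gap: 0.0446
gripper_force: 0.0
```

>>> step_arm(steps=[{"x": 0,"y": 0.25,"z": 0,"yaw": 0,"gripper": 1},{"x": 0,"y": 0.5,"z": 0,"yaw": 0,"gripper": 1},{"x": 0,"y": 0.75,"z": 0,"yaw": 0,"gripper": 1},{"x": 0,"y": 1,"z": 0,"yaw": 0,"gripper": 1},{"x": 0,"y": 1,"z": 0,"yaw": 0,"gripper": 1}])

```text
t: 7.62
position: [0.5283, 0.0673, 0.367]
orientation: [-0.001, -0.004, 1.0, 0.002]
force: [-0.2, 0.5, 0.1]
finger_gap: 0.0776
gripper_force: 0.0
```

>>> step_arm(steps=[{"x": 0,"y": 0.2,"z": 0,"yaw": 0,"gripper": 1},{"x": 0,"y": 0.4,"z": 0,"yaw": 0,"gripper": 1},{"x": 0,"y": 0.4,"z": 0,"yaw": 0,"gripper": 1},{"x": 0,"y": 0.4,"z": 0,"yaw": 0,"gripper": 1},{"x": 0,"y": 0.4,"z": 0,"yaw": 0,"gripper": 1},{"x": 0,"y": 0.4,"z": 0,"yaw": 0,"gripper": 1},{"x": 0,"y": 0.4,"z": 0,"yaw": 0,"gripper": 1}])

```text
t: 8.2
position: [0.5292, 0.1198, 0.3683]
orientation: [-0.0, 0.001, 1.0, -0.0]
force: [0.3, 0.5, 1.0]
finger_gap: 0.091
gripper_force: 0.0
```

```bash
python3 - <<'E'
from h import *
c=get_calibration("wrist");im=read_camera("wrist");save("w2",im);np.save("w2.npy",im);np.save("w2c.npy",c,allow_pickle=True)
print(proj(c,[.504,.161,.266]),proj(c,[.504,.161,.222]),proj(c,[.504,.161,.2]),manip.observe()["position"])
E
```

```text
[379.75907388 200.72521244] [371.55464205 192.18177103] [368.22803892 188.71722757] [0.52919249 0.11985992 0.36838545]
```

View pics/w2.png

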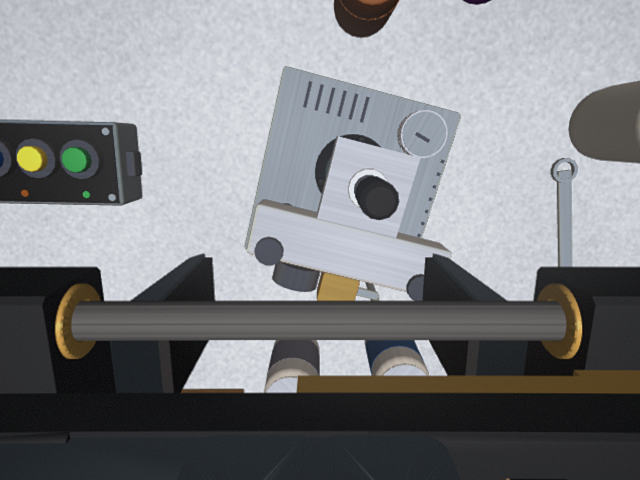

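The wrist view shows the grip's top at about (380,201) and the bush at about (366,188), right where my fix projects. Fingers close along y, so y matters most. I'll take a second view straight above in y and triangulate the grip's top.

>>> step_arm(steps=[{"x": 0,"y": 0.2,"z": 0,"yaw": 0,"gripper": 1},{"x": 0,"y": 0.28,"z": 0,"yaw": 0,"gripper": 1},{"x": 0,"y": 0.28,"z": 0,"yaw": 0,"gripper": 1},{"x": 0,"y": 0.28,"z": 0,"yaw": 0,"gripper": 1},{"x": 0,"y": 0.28,"z": 0,"yaw": 0,"gripper": 1}])

```text
t: 8.67
position: [0.5292, 0.162, 0.3685]
orientation: [0.0, -0.0, 1.0, -0.0]
force: [-0.5, 0.5, -0.6]
finger_gap: 0.0913
gripper_force: 0.0
```

```bash
python3 - <<'E'
from h import *
c2=get_calibration("wrist");im=read_camera("wrist")
c1=np.load("w2c.npy",allow_pickle=True).item();i1=np.load("w2.npy");o=[];P=[]
for k,(I,c) in enumerate(((i1,c1),(im,c2))):
    p=proj(c,[.504,.161,.25]).astype(int);x0,y0=p-[45,40];R=I[y0:y0+80,x0:x0+90]
    m=(R.max(2)<60).astype(np.uint8);n,l,st,ce=cv2.connectedComponentsWithStats(m);j=l[40,45];
    print(p,st[j],ce[j]+[x0,y0],np.percentile(R[l==j].max(1),[5,25,50,75,95]))
    # top disc: brighter part of the grip
    s=st[j]; P.append((c,x0,y0,s))
    w=((R.min(2)>175)).astype(np.uint8);
    o.append(cv2.resize(np.clip(R.astype(int)*2,0,255).astype(np.uint8),(400,356),interpolation=cv2.INTER_CUBIC))
save("w3",np.hstack(o)); np.save("w3.npy",im);np.save("w3c.npy",c2,allow_pickle=True)
print(manip.observe()["position"])
E
```

```text
[376 197] [   0    0   90   80 6107] [375.47093499 196.45112166] [ 76. 180. 207. 210. 217.]
[316 197] [   0    0   90   80 6245] [315.26421137 196.40464371] [ 63.2 198.  203.  206.  211. ]
[0.52918943 0.16193974 0.36851094]
```

View pics/w3.png

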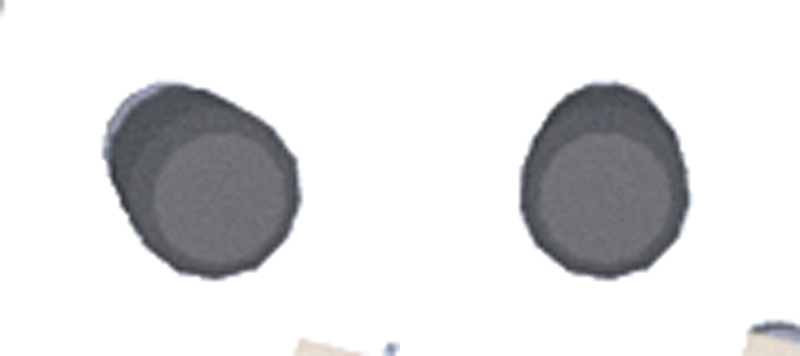

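Each crop shows the grip's round top face, lighter grey: centre (220,198) in the left crop, which is full-frame (380.5,201.5), and (205,198) in the right, which is (317.1,201.6).

```bash
python3 - <<'E'
from h import *
R=[]
for n,c0 in (("w2",(331,157)),("w3",(271,157))):
    c=np.load(n+"c.npy",allow_pickle=True).item();I=np.load(n+".npy").max(2);x0,y0=c0;g=I[y0:y0+80,x0:x0+90]
    sx,sy=(49,44) if n=="w2" else (46,44)
    v=np.median(g[sy-4:sy+5,sx-4:sx+5]); b=cv2.medianBlur(g,5).astype(int)
    m=(abs(b-v)<7).astype(np.uint8);k,l,st,ce=cv2.connectedComponentsWithStats(m,connectivity=4);j=l[sy,sx]
    q=ce[j]+c0;print(v,st[j],q,plane(c,*q,.266)); R.append(ray(c,*q))
print(tri(R))
E
```

```text
59.0 [ 34  29  32  30 714] [379.92577031 201.00140056] [0.50418548 0.16111731 0.266     ]
59.0 [ 31  30  30  29 687] [316.61572052 200.93886463] [0.50414914 0.16107966 0.266     ]
(array([0.50413085, 0.16108102, 0.26624094]), [np.float64(1.795409009266244e-05), np.float64(1.795409009245042e-05)])
```

Grip top is at (0.5041, 0.1611, 0.2662), matching 266 mm. Align, then descend with the fingers open.

>>> step_arm(steps=[{"x": 0.08,"y": -0.006,"z": 0,"yaw": 0,"gripper": 1},{"x": 0.167,"y": -0.006,"z": 0,"yaw": 0,"gripper": 1},{"x": 0.167,"y": -0.006,"z": 0.15,"yaw": 0,"gripper": 1},{"x": 0.167,"y": -0.006,"z": 0.3,"yaw": 0,"gripper": 1},{"x": 0.167,"y": -0.006,"z": 0.45,"yaw": 0,"gripper": 1},{"x": 0.167,"y": -0.006,"z": 0.6,"yaw": 0,"gripper": 1},{"x": 0.167,"y": -0.006,"z": 0.75,"yaw": 0,"gripper": 1},{"x": 0.167,"y": -0.006,"z": 0.88,"yaw": 0,"gripper": 1},{"x": 0.167,"y": -0.006,"z": 0.955,"yaw": 0,"gripper": 1},{"x": 0.167,"y": -0.006,"z": 0.955,"yaw": 0,"gripper": 1},{"x": 0.167,"y": -0.006,"z": 0.955,"yaw": 0,"gripper": 1},{"x": 0.167,"y": -0.006,"z": 0.955,"yaw": 0,"gripper": 1}])

```text
t: 9.72
position: [0.5049, 0.1617, 0.2263]
orientation: [0.001, 0.0, 1.0, 0.0]
force: [-1.0, 0.2, -0.4]
finger_gap: 0.0912
gripper_force: 0.0
```

>>> step_arm(grip_force=5, steps=[{"x": 0,"y": -0.003,"z": 0,"yaw": 0,"gripper": 0},{"x": 0,"y": -0.003,"z": 0,"yaw": 0,"gripper": -0.2},{"x": 0,"y": -0.003,"z": 0,"yaw": 0,"gripper": -0.3},{"x": 0,"y": -0.003,"z": 0,"yaw": 0,"gripper": -0.3},{"x": 0,"y": -0.003,"z": 0,"yaw": 0,"gripper": -0.3},{"x": 0,"y": -0.003,"z": 0,"yaw": 0,"gripper": -0.35},{"x": 0,"y": -0.003,"z": 0,"yaw": 0,"gripper": -0.4},{"x": 0,"y": -0.003,"z": 0,"yaw": 0,"gripper": -0.5},{"x": 0,"y": -0.003,"z": 0,"yaw": 0,"gripper": -0.5},{"x": 0,"y": -0.003,"z": 0,"yaw": 0,"gripper": -0.5}])

```text
t: 10.55
position: [0.5041, 0.1614, 0.2252]
orientation: [-0.0, -0.0, 1.0, -0.0]
force: [0.7, -1.9, 1.3]
finger_gap: 0.0276
gripper_force: 0.9
```

```bash
python3 - <<'E'
from h import *
s=manip.observe();print({k:np.round(s[k],4) for k in("position","force","moment","finger_gap","gripper_force")})
E
```

```text
{'position': array([0.5041, 0.1614, 0.2252]), 'force': array([ 0.6631, -1.8571,  1.3181]), 'moment': array([-0.3579,  0.0443, -0.0439]), 'finger_gap': np.float64(0.0276), 'gripper_force': np.float64(0.9468)}
```

The lance pushes the tool toward -y, so I'll ease y over a little, grip at 20 N and check.

>>> step_arm(grip_force=20, steps=[{"x": 0,"y": -0.002,"z": 0,"yaw": 0,"gripper": -0.6},{"x": 0,"y": -0.002,"z": 0,"yaw": 0,"gripper": -0.6},{"x": 0,"y": -0.002,"z": 0,"yaw": 0,"gripper": -0.6},{"x": 0,"y": -0.002,"z": 0,"yaw": 0,"gripper": -0.6},{"x": 0,"y": -0.002,"z": 0,"yaw": 0,"gripper": -0.6},{"x": 0,"y": -0.002,"z": 0,"yaw": 0,"gripper": -0.6}])

```text
t: 11.05
position: [0.5041, 0.1612, 0.2251]
orientation: [-0.0, -0.0, 1.0, 0.0]
force: [-0.8, 1.6, -0.4]
finger_gap: 0.0265
gripper_force: 20.0
```

Held at 20 N with little side load. Lift a little first and watch the force.

>>> step_arm(steps=[{"x": 0,"y": 0,"z": -0.02,"yaw": 0,"gripper": -0.6},{"x": 0,"y": 0,"z": -0.04,"yaw": 0,"gripper": -0.6},{"x": 0,"y": 0,"z": -0.06,"yaw": 0,"gripper": -0.6},{"x": 0,"y": 0,"z": -0.08,"yaw": 0,"gripper": -0.6},{"x": 0,"y": 0,"z": -0.1,"yaw": 0,"gripper": -0.6},{"x": 0,"y": 0,"z": -0.1,"yaw": 0,"gripper": -0.6},{"x": 0,"y": 0,"z": -0.1,"yaw": 0,"gripper": -0.6}])

```text
t: 11.63
position: [0.5042, 0.1611, 0.2404]
orientation: [0.0, -0.0, 1.0, 0.0]
force: [0.1, -0.1, -3.2]
finger_gap: 0.0268
gripper_force: 20.0
```

Lance weight of 3.2 N and no side load. Continue to 69 mm total.

>>> step_arm(steps=[{"x": 0,"y": 0,"z": -0.02,"yaw": 0,"gripper": -0.6},{"x": 0,"y": 0,"z": -0.045,"yaw": 0,"gripper": -0.6},{"x": 0,"y": 0,"z": -0.07,"yaw": 0,"gripper": -0.6},{"x": 0,"y": 0,"z": -0.095,"yaw": 0,"gripper": -0.6},{"x": 0,"y": 0,"z": -0.12,"yaw": 0,"gripper": -0.6},{"x": 0,"y": 0,"z": -0.145,"yaw": 0,"gripper": -0.6},{"x": 0,"y": 0,"z": -0.17,"yaw": 0,"gripper": -0.6},{"x": 0,"y": 0,"z": -0.195,"yaw": 0,"gripper": -0.6},{"x": 0,"y": 0,"z": -0.22,"yaw": 0,"gripper": -0.6},{"x": 0,"y": 0,"z": -0.22,"yaw": 0,"gripper": -0.6},{"x": 0,"y": 0,"z": -0.22,"yaw": 0,"gripper": -0.6}])

```text
t: 12.55
position: [0.5042, 0.1612, 0.2734]
orientation: [0.0, -0.0, 1.0, 0.0]
force: [-0.3, -0.6, -2.2]
finger_gap: 0.0266
gripper_force: 20.0
```

>>> step_arm(steps=[{"x": 0,"y": 0,"z": -0.02,"yaw": 0,"gripper": -0.6},{"x": 0,"y": 0,"z": -0.045,"yaw": 0,"gripper": -0.6},{"x": 0,"y": 0,"z": -0.07,"yaw": 0,"gripper": -0.6},{"x": 0,"y": 0,"z": -0.095,"yaw": 0,"gripper": -0.6},{"x": 0,"y": 0,"z": -0.12,"yaw": 0,"gripper": -0.6},{"x": 0,"y": 0,"z": -0.14,"yaw": 0,"gripper": -0.6},{"x": 0,"y": 0,"z": -0.14,"yaw": 0,"gripper": -0.6},{"x": 0,"y": 0,"z": -0.14,"yaw": 0,"gripper": -0.6},{"x": 0,"y": 0,"z": -0.14,"yaw": 0,"gripper": -0.6},{"x": 0,"y": 0,"z": -0.14,"yaw": 0,"gripper": -0.6},{"x": 0,"y": 0,"z": -0.14,"yaw": 0,"gripper": -0.6}])

```text
t: 13.47
position: [0.504, 0.1611, 0.294]
orientation: [-0.0, -0.0, 1.0, -0.0]
force: [-0.3, -0.3, -1.4]
finger_gap: 0.0267
gripper_force: 20.0
```

```bash
python3 - <<'E'
from h import *
im=read_camera("side");np.save("s4.npy",im);c=get_calibration("side")
for z in (.2,.207,.217,.269):print(z,proj(c,[.504,.161,z]).round(1))
a=cv2.resize(im[210:310,265:365],(560,560),interpolation=cv2.INTER_CUBIC);save("s4",a)
s=manip.observe();print({k:np.round(s[k],4) for k in("position","force","moment","joint_vel","finger_gap","gripper_force")})
E
```

```text
0.2 [315.5 278.4]
0.207 [315.5 276.5]
0.217 [315.6 273.8]
0.269 [315.9 259.3]
{'position': array([0.5041, 0.1611, 0.294 ]), 'force': array([-0.2387, -0.116 , -2.7851]), 'moment': array([-0.0002,  0.0075, -0.0014]), 'joint_vel': array([ 0.0002, -0.0007, -0.0004,  0.0028, -0.0009, -0.0009]), 'finger_gap': np.float64(0.0266), 'gripper_force': np.float64(19.9997)}
```

View pics/s4.png

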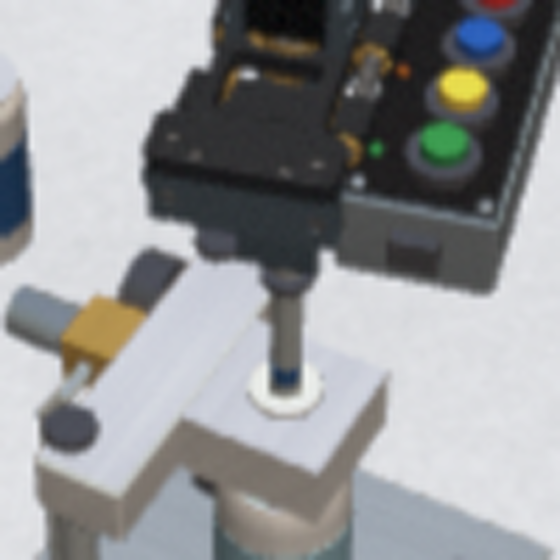

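The side crop shows the whole blue band (rows about 371–387) above the white bush (tube meets it at about row 395) with a thin strip of steel between. That fits a 69 mm lift, i.e. about 7 mm clear. The arm is still, load equals the lance's weight, and the visible keys are up. Handing in.

```bash
python3 -c "
from workcell import order
print(order.sign_off())"
```

```text
the job is handed in; nothing more can be done
None
```

I pressed green, yellow and blue in order, then drew the lance up 69 mm and handed the job in with it held still and upright, the blue band about 7 mm clear of the bush; the sign-off returned no verdict.

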